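Put the stray jar back on the slotted rail

TASK

Someone left the mug on the jar rail. First stand the mug upright on the cork coaster, its whole foot on the cork; then stand the amber jar from the table upright in the place this frees on the narrow raised rail, centred on the black marks. Set mug and jar down gently, and leave the other three jars, the scoop and the lid pile where they are.

Things in the scene. Friction and masses are not known exactly. Their poses are not given: they have to be found in the camera images.
- rack: fixed slotted aluminium jar rail, 470 mm long: two parallel bars 12 mm wide with a 14 mm slot between them (38 mm over both), top face 90 mm above the table, on three slim posts with 90 mm wide feet. Origin on the table under the rail's middle; its y axis runs along the rail, x across it, z up. Bay centres lie at y = -172.5, -57.5, 57.5 and 172.5 mm, x = 0. Position and yaw vary.
- bay0 (a point): centre of one of the four bays of the rail, on its top face (90 mm above the table); black marks 40 mm long on both bars show it. Three bays carry jars and one, which varies, carries the mug at the start.
- bay1 (a point): centre of one of the four bays of the rail, on its top face (90 mm above the table); black marks 40 mm long on both bars show it. Three bays carry jars and one, which varies, carries the mug at the start.
- bay2 (a point): centre of one of the four bays of the rail, on its top face (90 mm above the table); black marks 40 mm long on both bars show it. Three bays carry jars and one, which varies, carries the mug at the start.
- bay3 (a point): centre of one of the four bays of the rail, on its top face (90 mm above the table); black marks 40 mm long on both bars show it. Three bays carry jars and one, which varies, carries the mug at the start.
- mug: white ceramic mug, standing on the rail at the start: straight-sided, 62 mm outer diameter, 85 mm tall, about 0.25 kg (varies); its handle is at the mug's +y, reaching 68 mm from the mug's axis, between 14 and 75 mm above the foot. At the start the handle points to the robot's side of the rail, within 20 degrees of square to it. Origin at the centre of its underside, z up.
- coaster: fixed round cork coaster, 110 mm diameter, 6 mm thick, flat on the table; origin at the centre of its underside.
- jar: the loose amber glass jar with a steel lid, the only jar standing on the table: 62 mm body diameter, 115 mm tall overall, about 0.35 kg (varies); straight sides up to 80 mm, then a shoulder and the lid (55 mm diameter, topmost 16 mm). Origin at the centre of its underside, z up.
- jar_a: amber glass jar: the same kind as the loose jar (62 mm diameter, 115 mm tall with its steel lid), standing on one of the rail's bays; origin at the centre of its underside, z up. It stays where it is.
- jar_b: amber glass jar: the same kind as the loose jar (62 mm diameter, 115 mm tall with its steel lid), standing on one of the rail's bays; origin at the centre of its underside, z up. It stays where it is.
- jar_c: amber glass jar: the same kind as the loose jar (62 mm diameter, 115 mm tall with its steel lid), standing on one of the rail's bays; origin at the centre of its underside, z up. It stays where it is.
- scoop: red plastic scoop lying on the table, about 160 mm long, 56 mm wide, 34 mm high; origin on the table near its middle, its handle towards -x. To be left alone.
- lid_pile: pile of four steel lids, 76 mm diameter, 39 mm high, moving as one; origin at the centre of its underside. To be left alone.
Mind the look-alikes: they are no part of the job. Leave any blue, pink or red look-alike of the jar_a alone.

How it is judged:
On the way, in this order (a step that is already met when the one before it is completed fails the run):
1. the mug stands upright on the coaster, released (horizontal distance between mug and coaster below 0.024 m and z of mug in the frame of coaster between 0.003 and 0.01 m and angle between mug's own z axis and vertical below 0.08 rad and linear speed of mug below 0.02 m/s and contact force between mug and the fingers below 0.05 N), for 0.2 s.
2. the jar stands upright on the freed bay of the rail, released ((horizontal distance between jar and bay0 below 0.012 m or horizontal distance between jar and bay1 below 0.012 m or horizontal distance between jar and bay2 below 0.012 m or horizontal distance between jar and bay3 below 0.012 m) and z of jar in the frame of rack between 0.086 and 0.094 m and angle between jar's own z axis and vertical below 0.08 rad and linear speed of jar below 0.02 m/s and contact force between jar and the fingers below 0.05 N), for 0.2 s.
At the end, for the whole second after the job is handed in: Mug upright (0.08 rad), still, released on the coaster, axis within 24 mm of its centre; loose jar upright (0.08 rad), still, released on the rail, axis within 12 mm of a bay centre; other three jars upright, within 15 mm of their starts; scoop and lid pile within 30 mm of theirs (all of step 1 and all of step 2 and distance of each of jar_a, jar_b, jar_c from where it was at the start of the episode below 0.015 m and angle between each of jar_a, jar_b, jar_c's own z axis and vertical below 0.08 rad and distance of each of scoop, lid_pile from where it was at the start of the episode below 0.03 m); the robot touches nothing.
It fails at once if the jar is dropped: let go more than 10 mm above the rail (z of jar in the frame of rack above 0.1 m and contact force between jar and the fingers below 0.05 N).
It fails at once if the mug is dropped: let go more than 10 mm above the coaster (horizontal distance between mug and coaster below 0.06 m and z of mug in the frame of coaster above 0.016 m and contact force between mug and the fingers below 0.05 N).
It fails at once if mug or jar is slammed down or pressed hard on its support (contact force between jar and rack above 90 N or contact force between mug and coaster above 90 N).
It fails at once if the mug or a jar is tipped over or thrown off the rail (angle between any of mug, jar, jar_a, jar_b, jar_c's own z axis and vertical above 0.7 rad).
It also fails if it takes over 64 s, if anything falls off the work surface, if the arm or the gripper's body presses on something with over 40 N, if the wrist force passes 120 N, or if a joint passes its speed limit or range.

ROBOT

A 7-joint arm with a two-finger parallel gripper is mounted at the origin on the work surface. World frame = base frame: x ahead of the robot, y to its left, z up, the work surface at z = 0. Lengths are in m, angles in rad, forces in N, time in s.
With the tool pointing down it reaches from about 0.425 to 0.875 m from the base axis. Payload 4.7 kg.
Tool frame: the origin (TCP) lies midway between the tips of the shut fingers; the grasp point (between the pads) lies 19 mm behind it (ctrl.grip_point_offset is the distance from the TCP to the grasp point, in m); z points along the fingers, y is the line along which they close (so a half turn about z gives the same grasp; the last joint's range is limited). The gripper opens to 87 mm and grips with 3 to 60 N. Pads are 19 mm wide; open, the fingers measure 117 mm over their backs; the gripper's body (75 mm by 190 mm) begins 51 mm behind the grasp point.
Start: joints at [-1.298, 0.321, -0.07, 1.45, 0.023, 1.371, -0.057], TCP at [0.166, 0.628, 0.223] pointing down, gripper open.
Joint ranges: [-2.86, 2.86], [-0.3, 2.09], [-1.38, 1.24], [0.06, 2.45], [-1.56, 4.7], [0.09, 2.05], [-2.69, 2.69]. Speed limits (rad/s): [2.57, 2.57, 3.14, 3.14, 3.14, 3.14, 3.14].

INTERFACE

Orientations are given as a rotation vector (axis times angle).
In Python, from bench import ctrl gives the robot as it stands.
- The arm moves only by the tool move_arm, never from a script. Its argument "increments" is text: rows parted by semicolons, each of 7 numbers parted by spaces: the shift along the world's x, y, z in mm, then the turn, a rotation vector about the world's x, y, z in degrees, then the closure in counts, from 0 (fully open) to 255 (shut). A call has exactly 8 rows; each row shifts and turns the commanded pose from where the row before left it; what a row does not reach is not made up. A row lasts 1/12 s, in which the tool goes at most 41.7 mm and 7.16 degrees, less where a joint would pass 70% of its speed; a pose out of reach is approached as far as the arm can. A call with a gripper value outside its range is refused whole. The fingers move at their own pace and stop on an object; "grip_force" is the grip in N (left out, the last holds). Time passes only in rows, so rows that do not move let the fingers close, or fill a call up. It gives the time, the measured TCP pose, the force, the opening and the grip force at its end, in the units of the state.
- ctrl.get_state(): the state, without advancing time (a new reading comes with each control period).
- ctrl.get_image(name): name is "scene" or "top" or "wrist"; returns a dict with "frame" (420x560x3 uint8, red, green, blue), "depth" (420x560 float32, m along the optical axis (not along the pixel's ray), 0 where there is no reading), "fx", "fy", "cx", "cy" (pixels), "position" and "orientation" of the camera in the world. Camera axes: x right, y down, z forward; pixel columns grow to the right and rows downward; lengths in m; the calibration is good to about 2 mm. The wrist camera is an equidistant fisheye: a pixel r from the principal point sees the ray r / f radians off the axis. A picture is of the moment at which its call begins.
- ctrl.close_job(): hands the job in; it is judged then, once.
Trained networks look in a picture, given as the dict that the camera call returned (one of the last four; its "shot" number tells which), for a name from the list of things; names that differ only in an ending like _2 or _b are one class to them, and where a whole thing is asked for, a point or a joint stands for the part that bears it (a point fixed in the world has none). Each returns a list of dicts, best first, with "score" (0 to 1); they miss things now and then, are a little off and sometimes report something else, mostly with a low value. They report only what shows in the picture. A call takes as long as a camera call. They do not tell look-alikes from the thing itself.
- ctrl.find_in(target, picture): "centre" ([x, y, z] in m, in world coordinates, good to about 4 mm: the middle of the surface that is visible of it).
- ctrl.silhouettes(target, picture): "region" (420x560 bool, what is visible of it).
The state is a dict: "time": time; "joint_positions": joint angles; "qd": joint speeds; "joint_torque": joint torques, N m; "position": TCP position; "tool_rot": TCP orientation; "ft_force": force on the tool from outside, world axes, zero at the start; "torque": the same for the moment, N m; "grip_width": opening from 0.0 (shut) to 1.0 (fully open); "grip_force": force on a finger pad.
Only numpy, scipy, OpenCV 4.12 (cv2) and the standard library are available. Lean on these libraries where they do the work, as an engineer would, in place of code of your own. Each camera call takes 0.05 s, during which the arm holds its last target. There are 200 camera calls.

## Working session

There is one attempt and no reset: what is moved stays moved. The work goes in short steps, Python scripts to look and compute and a tool call to move; the robot and the scene stay as the last step left them, time stands still between calls to the robot, and variables do not carry over. Pictures are saved under pics/ and viewed, at most 10 in all, crops included, and the job is handed in when it is done.

Besides the shell and the picture viewer there is one more tool, called after "Request:" by a JSON object that holds its "op" and its "data", one argument or row to a line. move_arm: Moves the arm, as the interface text tells. Its arguments: {"type":"object","properties":{"increments":{"type":"string"},"grip_force":{"type":"number"}},"required":["increments"]}

```bash
mkdir -p pics; ls; cat > h.py <<'E'
import numpy as np,cv2
from scipy.spatial.transform import Rotation as R
from bench import ctrl
def rot(o):
    o=np.array(o,float)
    return o if o.shape==(3,3) else (R.from_rotvec(o).as_matrix() if o.size==3 else R.from_quat(o).as_matrix())
def cloud(p):
    d=p["depth"];v,u=np.mgrid[:420,:560]
    c=np.stack([(u-p["cx"])/p["fx"]*d,(v-p["cy"])/p["fy"]*d,d],-1)
    return c@rot(p["orientation"]).T+np.array(p["position"])
def save(p,n): cv2.imwrite("pics/"+n,cv2.cvtColor(p["frame"],cv2.COLOR_RGB2BGR))
E
python3 - <<'E'
from h import *
ims=[]
for n in("scene","top"):
    p=ctrl.get_image(n);save(p,n+".png")
    np.save(n+"_cloud.npy",cloud(p));np.save(n+"_rgb.npy",p["frame"])
    print(n,p["position"],p["orientation"])
    for t in("rack","mug","coaster","jar","scoop","lid_pile"):
        print(t,[(np.round(r["centre"],3).tolist(),round(r["score"],2)) for r in ctrl.find_in(t,p)])
print(ctrl.get_state())
E
```

```text
pics
scene [ 1.37125592 -0.57862566  0.78550817] [-1.97938135 -0.95810656  0.50402126]
rack [([0.613, 0.009, 0.06], 0.65)]
mug [([0.586, 0.174, 0.145], 0.66)]
coaster [([0.405, -0.187, 0.004], 0.81)]
jar [([0.644, -0.318, 0.082], 0.95), ([0.405, 0.236, 0.107], 0.74), ([0.613, 0.059, 0.163], 0.72), ([0.749, -0.112, 0.111], 0.72), ([0.651, -0.156, 0.165], 0.71), ([0.754, -0.289, 0.085], 0.62), ([0.626, -0.057, 0.159], 0.6), ([0.527, -0.286, 0.095], 0.58)]
scoop [([0.386, 0.023, 0.023], 0.58)]
lid_pile [([0.61, 0.388, 0.034], 0.81), ([0.608, 0.013, 0.055], 0.53)]
top [0.38728707 0.08604197 1.138616  ] [-2.12793216  2.16634608 -0.19185946]
rack [([0.594, 0.03, 0.091], 0.75)]
mug [([0.578, 0.188, 0.137], 0.89), ([0.599, -0.035, 0.206], 0.39)]
coaster [([0.393, -0.206, 0.002], 0.78)]
jar [([0.728, -0.096, 0.112], 0.94), ([0.507, -0.265, 0.116], 0.88), ([0.399, 0.235, 0.111], 0.8), ([0.612, -0.293, 0.101], 0.75), ([0.619, -0.144, 0.205], 0.67), ([0.601, -0.038, 0.204], 0.63), ([0.722, -0.267, 0.105], 0.6), ([0.59, 0.08, 0.202], 0.57)]
scoop [([0.386, 0.004, 0.007], 0.91)]
lid_pile [([0.592, 0.399, 0.039], 0.63)]
{'time': 0.7, 'joint_positions': array([-1.29791195,  0.32098443, -0.07013025,  1.45045671,  0.02260694,
        1.3707982 , -0.05692731]), 'qd': array([ 1.13535954e-03,  3.41009937e-05,  2.57776861e-04,  7.58352064e-04,
       -9.23464242e-05,  3.53542163e-04,  1.90776012e-03]), 'joint_torque': array([ 2.28876283e-04, -4.90959978e+01, -4.03091339e-01, -3.12706876e+01,
       -6.36322307e-02,  3.35633545e-02,  1.28566836e-05]), 'position': array([0.16635683, 0.62839364, 0.22261865]), 'tool_rot': array([4.05324420e-01, 3.11527824e+00, 2.12330119e-04]), 'ft_force': array([-0.78818714, -0.50808283,  1.11771591]), 'torque': array([0.03128376, 0.00339109, 0.04919664]), 'grip_force': 0.0, 'grip_width': 1.0000578697256997}
```

View pics/top.png

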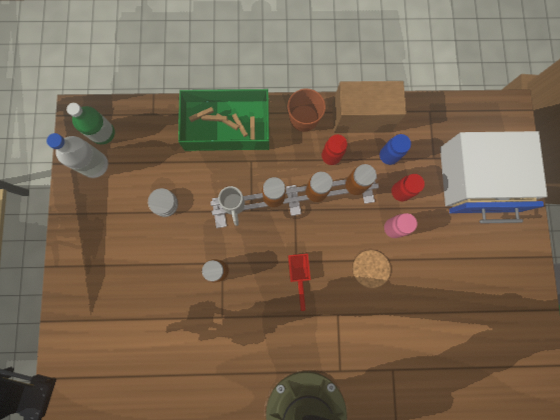

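View pics/scene.png

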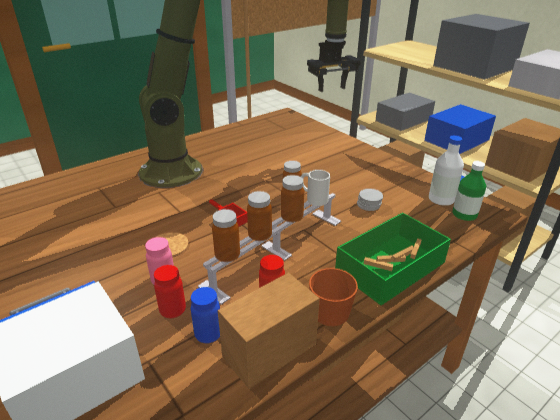

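The top view has the mug at (231,200) with its handle pointing down-image, towards the robot. The rail jars are at (274,190), (320,185) and (364,178), and the coaster is at (372,268). The scoop is at (300,280) and the lid pile at (163,203).
- **Jar candidates off the rail:** red (335,150) and (408,187), blue (396,150), pink (400,225), and the steel-lidded jar at (213,270).
- **Which one fits:** the jar at (213,270), because it has a steel lid, stands on the table, and appears amber at about (292,180) in the scene view. I'll confirm this in an enlarged crop.

```bash
python3 - <<'E'
from h import *
s=np.load("scene_rgb.npy")[140:260,250:390]
t=np.load("top_rgb.npy")[150:290,190:390]
a=cv2.resize(s,None,fx=3,fy=3,interpolation=2);b=cv2.resize(t,None,fx=1.9,fy=1.9,interpolation=2)
H=max(a.shape[0],b.shape[0]);f=lambda x:cv2.copyMakeBorder(x,0,H-x.shape[0],0,0,0)
cv2.imwrite("pics/crop.png",cv2.cvtColor(np.hstack([f(a),f(b)]),4))
C=np.load("top_cloud.npy");rgb=np.load("top_rgb.npy")
def circ(n,xy,zr,r):
    P=C.reshape(-1,3);m=(np.hypot(*(P[:,:2]-xy).T)<r)&(P[:,2]>zr[0])&(P[:,2]<zr[1]);Q=P[m]
    (c,rad)=cv2.minEnclosingCircle(Q[:,:2].astype(np.float32)*1000)
    print(n,len(Q),"mean",np.round(Q.mean(0)*1000,1),"mec",np.round(c,1),round(rad,1),"zmed",round(np.median(Q[:,2])*1000,1))
circ("jar",(.4,.235),(.108,.122),.045)
for i,x in enumerate([(.619,-.144),(.601,-.038),(.59,.08)]): circ("j%d"%i,x,(.195,.215),.045)
circ("rim",(.578,.188),(.165,.185),.05)
circ("mugall",(.578,.188),(.110,.162),.09)
circ("coaster",(.393,-.206),(.004,.012),.07)
P=C.reshape(-1,3);m=(abs(P[:,2]-.09)<.006)&(abs(P[:,0]-.6)<.07)&(abs(P[:,1])<.3)
q=P[m];l=cv2.fitLine(q[:,:2].astype(np.float32),cv2.DIST_HUBER,0,.001,.001).ravel();pr=(q[:,:2]-l[2:])@l[:2]
print("rail",l,len(q),q[:,2].mean(),"ends",l[2:]+l[:2]*pr.min(),l[2:]+l[:2]*pr.max())
# obstacles
for n,x in(("pink",(.507,-.265)),("red",(.612,-.293)),):circ(n,x,(.09,.14),.05)
E
```

```text
jar 348 mean [396.1 243.8 115.5] mec [396.4 243.8] 27.1 zmed 115.5
j0 378 mean [ 625.5 -149.3  205.5] mec [ 626.1 -150.8] 27.9 zmed 205.7
j1 379 mean [607.8 -38.7 205.6] mec [609.  -39.1] 27.7 zmed 205.8
j2 383 mean [595.3  79.3 205.5] mec [596.   79.6] 27.3 zmed 205.6
rim 153 mean [576.5 190.7 173.7] mec [570.8 189. ] 37.9 zmed 174.9
mugall 220 mean [568.9 183.7 138.8] mec [568.6 159. ] 60.4 zmed 140.0
coaster 1022 mean [ 393.7 -203.1    7. ] mec [ 393.7 -205.4] 69.7 zmed 6.9
rail [ 0.09218765 -0.99574167  0.5950664   0.03588238] 889 0.09080527532950819 ends [0.57492663 0.2534173 ] [ 0.62604657 -0.29874184]
pink 384 mean [ 512.1 -274.6  112.9] mec [ 512.6 -277.6] 28.5 zmed 115.2
red 370 mean [ 621.  -303.5  112.7] mec [ 623.2 -306.9] 28.4 zmed 115.3
```

View pics/crop.png

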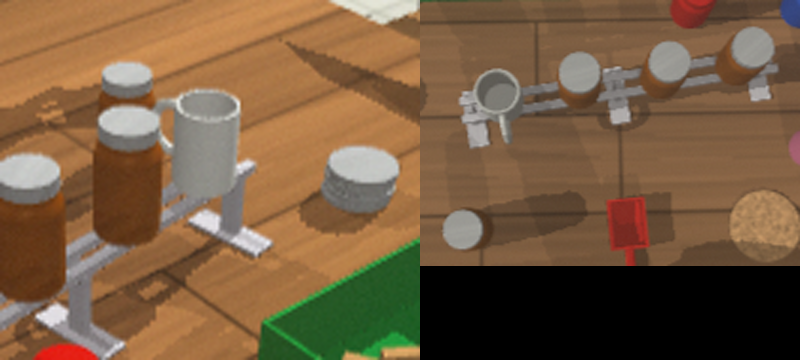

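The crop shows the jar at (127,80) with an amber body and a steel lid, standing on the table: it is the loose jar. The mug's handle points squarely to the robot's side. I'm moving above the mug with the closing axis at about 55°, which clears both the handle and the neighbouring jar.

Request:
{"op": "move_arm", "data": {
  "increments": "25 -27 4 0 0 -1.25 0;25 -27 4 0 0 -1.25 0;25 -27 4 0 0 -1.25 0;25 -27 4 0 0 -1.25 0;25 -27 4 0 0 -1.25 0;25 -27 4 0 0 -1.25 0;25 -27 4 0 0 -1.25 0;25 -27 4 0 0 -1.25 0"
}}

```text
time: 1.37
position: [0.3674, 0.4109, 0.2551]
tool_rot: [0.677, 3.068, 0.001]
ft_force: [-0.5, 0.1, 0.5]
grip_width: 1.0
grip_force: 0.0
```

Request:
{"op": "move_arm", "data": {
  "increments": "25 -27 4 0 0 -1.25 0;25 -27 4 0 0 -1.25 0;25 -27 4 0 0 -1.25 0;25 -27 4 0 0 -1.25 0;25 -27 4 0 0 -1.25 0;25 -27 4 0 0 -1.25 0;25 -27 4 0 0 -1.25 0;0 0 0 0 0 0 0"
}}

```text
time: 2.03
position: [0.5469, 0.2144, 0.2837]
tool_rot: [0.925, 2.996, -0.004]
ft_force: [-0.1, -2.6, 0.3]
grip_width: 1.0
grip_force: 0.0
```

```bash
cat >> h.py <<'E'
def wcloud(p):
    v,u=np.mgrid[:420,:560];x=(u-p["cx"])/p["fx"];y=(v-p["cy"])/p["fy"];th=np.hypot(x,y)+1e-9
    k=np.tan(np.minimum(th,1.5))/th;d=p["depth"].astype(float)
    return np.stack([x*k*d,y*k*d,d],-1)@rot(p["orientation"]).T+np.array(p["position"])
def fit(Q,r):
    from scipy.optimize import least_squares
    return least_squares(lambda c:np.hypot(*(Q[:,:2]-c).T)-r,Q[:,:2].mean(0),loss="soft_l1",f_scale=.001).x
E
python3 - <<'E'
from h import *
p=ctrl.get_image("wrist");save(p,"w1.png");C=wcloud(p);P=C[p["depth"]>0]
np.save("w1.npy",C)
print(p["position"],p["orientation"])
for n in("mug","jar","rack"):print(n,[(np.round(r["centre"],3).tolist(),round(r["score"],2)) for r in ctrl.find_in(n,p)][:4])
near=np.hypot(P[:,0]-.578,P[:,1]-.191)<.085
for lo,hi in((.17,.182),(.1,.168)):
    Q=P[near&(P[:,2]>lo)&(P[:,2]<hi)];print(lo,len(Q),Q.mean(0),Q.min(0),Q.max(0))
Q=P[near&(P[:,2]>.17)&(P[:,2]<.182)];print("rim fit",fit(Q,.0295))
Q=P[near&(P[:,2]>.1)&(P[:,2]<.168)];d=np.hypot(*(Q[:,:2]-fit(P[near&(P[:,2]>.17)],.0295)).T);H=Q[d>.042];print("handle",len(H),H.mean(0))
E
```

```text
[0.4871824  0.25580868 0.4447227 ] [2.56017411 1.35026605 0.18530494]
mug [([0.577, 0.187, 0.147], 0.69)]
jar [([0.589, 0.1, 0.196], 0.94), ([0.406, 0.246, 0.117], 0.81)]
rack [([0.566, 0.232, 0.093], 0.77)]
0.17 859 [0.57292787 0.1880598  0.17378594] [0.54625842 0.10660666 0.17000408] [0.607314   0.2210534  0.17965727]
0.1 3127 [0.56935117 0.18573743 0.13844306] [0.51120319 0.1060672  0.10002751] [0.60412771 0.22098351 0.16798014]
rim fit [0.5769227  0.19012803]
handle 1813 [0.58472371 0.17650069 0.13796434]
```

View pics/w1.png

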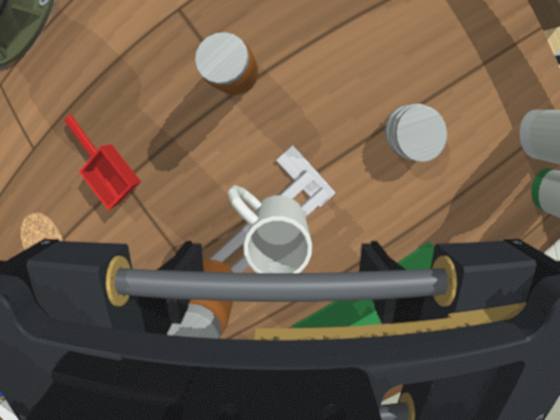

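The wrist view shows the mug rim at (277,240) with the handle up-left at (243,205), between the two finger planes at about 45°. The rim fit puts the mug axis at (577,190).

Request:
{"op": "move_arm", "data": {
  "increments": "10 -8 -5 0 0 0 0;10 -8 -5 0 0 0 0;8 -8 -5 0 0 0 0;3 -4 -5 0 0 0 0;0 0 -5 0 0 0 0;0 0 0 0 0 0 0;0 0 0 0 0 0 0;0 0 0 0 0 0 0",
  "grip_force": 20
}}

```text
time: 2.9
position: [0.5721, 0.1961, 0.2577]
tool_rot: [-0.906, -3.008, -0.001]
ft_force: [0.4, 0.6, 0.1]
grip_width: 0.997
grip_force: 0.0
```

Request:
{"op": "move_arm", "data": {
  "increments": "2 -3 -10 0 0 0 0;3 -3 -18 0 0 0 0;0 0 -22 0 0 0 0;0 0 -22 0 0 0 0;0 0 -22 0 0 0 0;0 0 -18 0 0 0 0;0 0 -10 0 0 0 0;0 0 -4 0 0 0 0"
}}

```text
time: 3.57
position: [0.5761, 0.1891, 0.1294]
tool_rot: [-0.906, -3.006, 0.003]
ft_force: [-0.1, -0.8, -0.3]
grip_width: 0.998
grip_force: 0.0
```

Request:
{"op": "move_arm", "data": {
  "increments": "0 0 0 0 0 0 60;0 0 0 0 0 0 90;0 0 0 0 0 0 120;0 0 0 0 0 0 150;0 0 0 0 0 0 180;0 0 0 0 0 0 200;0 0 0 0 0 0 200;0 0 0 0 0 0 200"
}}

```text
time: 4.23
position: [0.5779, 0.1896, 0.1326]
tool_rot: [0.907, 3.007, 0.002]
ft_force: [-0.5, -0.8, 6.4]
grip_width: 0.707
grip_force: 20.0
```

Request:
{"op": "move_arm", "data": {
  "increments": "0 0 2 0 0 0 200;0 0 5 0 0 0 200;0 0 8 0 0 0 200;0 0 10 0 0 0 200;0 0 10 0 0 0 200;0 0 8 0 0 0 200;0 0 5 0 0 0 200;0 0 0 0 0 0 200"
}}

```text
time: 4.9
position: [0.5783, 0.1897, 0.1815]
tool_rot: [0.907, 3.005, 0.003]
ft_force: [-0.5, -0.1, -1.1]
grip_width: 0.714
grip_force: 20.0
```

```bash
python3 - <<'E'
from h import *
p=ctrl.get_image("top");C=cloud(p)
m=ctrl.silhouettes("coaster",p)[0]["region"];Q=C[m];Q=Q[Q[:,2]<.012]
c=cv2.minEnclosingCircle(Q[:,:2].astype(np.float32)*1000);print("coaster",len(Q),Q.mean(0),c)
b=ctrl.silhouettes("mug",p)
if b: print("mug low z",np.percentile(C[b[0]["region"]][:,2],[2,98]))
s=ctrl.get_state();print(s["ft_force"],s["position"],s["grip_width"],s["joint_positions"])
E
```

```text
coaster 1054 [ 0.39312608 -0.20384635  0.00652003] ((393.8009033203125, -203.93362426757812), 54.365665435791016)
[-0.13621374  0.57931462 -1.77607654] [0.57710503 0.1893105  0.17926037] 0.7128772351087224 [-0.6639109   0.26038106  0.36071932  1.63375645 -0.09543385  1.26533554
  0.69925429]
```

Request:
{"op": "move_arm", "data": {
  "increments": "-8 0 2 0 0 0 200;-14 -4 2 0 0 0 200;-20 -8 0 0 0 0 200;-20 -14 0 0 0 0 200;-20 -18 0 0 0 0 200;-20 -20 0 0 0 0 200;-18 -22 0 0 0 0 200;-14 -24 0 0 0 0 200"
}}

```text
time: 5.72
position: [0.4409, 0.079, 0.183]
tool_rot: [-0.904, -3.007, 0.0]
ft_force: [0.7, -0.3, -2.0]
grip_width: 0.709
grip_force: 20.0
```

Request:
{"op": "move_arm", "data": {
  "increments": "-10 -26 0 0 0 0 200;-6 -28 0 0 0 0 200;-6 -28 0 0 0 0 200;-6 -28 0 0 0 0 200;-6 -28 0 0 0 0 200;-6 -28 0 0 0 0 200;-5 -28 0 0 0 0 200;-3 -28 0 0 0 0 200"
}}

```text
time: 6.38
position: [0.3939, -0.1436, 0.1832]
tool_rot: [-0.907, -3.007, -0.002]
ft_force: [0.2, -0.6, -1.5]
grip_width: 0.71
grip_force: 20.0
```

Request:
{"op": "move_arm", "data": {
  "increments": "-2 -24 0 0 0 0 200;0 -18 -3 0 0 0 200;0 -12 -6 0 0 0 200;0 -7 -10 0 0 0 200;0 0 -12 0 0 0 200;0 0 -14 0 0 0 200;0 0 -10 0 0 0 200;0 0 0 0 0 0 200"
}}

```text
time: 7.05
position: [0.3913, -0.2027, 0.1265]
tool_rot: [-0.906, -3.004, -0.0]
ft_force: [-0.2, -0.4, -1.8]
grip_width: 0.709
grip_force: 20.0
```

Request:
{"op": "move_arm", "data": {
  "increments": "1 -1 -8 0 0 0 200;1 0 -14 0 0 0 200;0 0 -14 0 0 0 200;0 0 -12 0 0 0 200;0 0 -10 0 0 0 200;0 0 -7 0 0 0 200;0 0 -4 0 0 0 200;0 0 0 0 0 0 200"
}}

```text
time: 7.72
position: [0.395, -0.2045, 0.0591]
tool_rot: [-0.907, -3.007, 0.001]
ft_force: [0.6, -0.9, -2.4]
grip_width: 0.709
grip_force: 20.0
```

Request:
{"op": "move_arm", "data": {
  "increments": "0 0 -2 0 0 0 200;0 0 -2 0 0 0 200;0 0 -1 0 0 0 200;0 0 -1 0 0 0 200;0 0 -1 0 0 0 200;0 0 0 0 0 0 200;0 0 0 0 0 0 200;0 0 0 0 0 0 200"
}}

```text
time: 8.38
position: [0.3955, -0.2047, 0.0527]
tool_rot: [0.907, 3.007, 0.0]
ft_force: [0.2, 0.3, -1.8]
grip_width: 0.707
grip_force: 20.0
```

Request:
{"op": "move_arm", "data": {
  "increments": "0 0 -1 0 0 0 200;0 0 -1 0 0 0 200;0 0 -1 0 0 0 200;0 0 0 0 0 0 200;0 0 0 0 0 0 200;0 0 0 0 0 0 200;0 0 0 0 0 0 200;0 0 0 0 0 0 200"
}}

```text
time: 9.05
position: [0.3954, -0.2046, 0.0496]
tool_rot: [0.907, 3.008, 0.0]
ft_force: [-0.0, -0.8, -2.8]
grip_width: 0.71
grip_force: 20.0
```

```bash
python3 - <<'E'
from h import *
s=ctrl.get_state();print(s["position"],s["ft_force"])
p=ctrl.get_image("scene");C=cloud(p)
r=ctrl.silhouettes("mug",p)
if r: Q=C[r[0]["region"]];print(r[0]["score"],np.percentile(Q,[1,50,99],axis=0))
s=ctrl.get_state();print(s["position"],s["ft_force"])
E
```

```text
[ 0.39541829 -0.20464646  0.0496277 ] [-0.03400044 -0.75586163 -2.79967356]
0.79 [[ 0.36588107 -0.23590402  0.01088259]
 [ 0.41904591 -0.20566123  0.07122215]
 [ 0.42847546 -0.17749203  0.09551452]]
[ 0.39539375 -0.20463719  0.04961167] [-0.03854478 -0.00504015 -2.92439951]
```

Request:
{"op": "move_arm", "data": {
  "increments": "0 0 -1 0 0 0 200;0 0 0 0 0 0 200;0 0 -1 0 0 0 200;0 0 0 0 0 0 200;0 0 -0.5 0 0 0 200;0 0 0 0 0 0 200;0 0 0 0 0 0 200;0 0 0 0 0 0 200"
}}

```text
time: 9.82
position: [0.3956, -0.2047, 0.0485]
tool_rot: [-0.907, -3.007, -0.002]
ft_force: [-5.3, 3.2, 14.8]
grip_width: 0.707
grip_force: 20.0
```

It's touching down with a light 17 N, so I'm releasing now.

Request:
{"op": "move_arm", "data": {
  "increments": "0 0 0.6 0 0 0 200;0 0 0 0 0 0 70;0 0 0 0 0 0 50;0 0 0 0 0 0 25;0 0 0 0 0 0 0;0 0 0 0 0 0 0;0 0 0 0 0 0 0;0 0 0 0 0 0 0"
}}

```text
time: 10.48
position: [0.3954, -0.2046, 0.0476]
tool_rot: [-0.907, -3.008, 0.0]
ft_force: [0.5, 0.1, -0.1]
grip_width: 0.986
grip_force: 0.0
```

Request:
{"op": "move_arm", "data": {
  "increments": "0 0 5 0 0 0 0;0 0 12 0 0 0 0;0 0 18 0 0 0 0;0 0 24 0 0 0 0;0 0 28 0 0 0 0;0 0 28 0 0 0 0;0 0 24 0 0 0 0;0 4 20 0 0 0 0"
}}

```text
time: 11.15
position: [0.3956, -0.2017, 0.2092]
tool_rot: [0.909, 3.004, 0.001]
ft_force: [1.1, -0.7, 0.0]
grip_width: 1.004
grip_force: 0.0
```

```bash
python3 - <<'E'
from h import *
p=ctrl.get_image("top");C=cloud(p);save(p,"t2.png")
r=ctrl.silhouettes("mug",p)
for q in r[:2]:
    Q=C[q["region"]];Z=Q[(Q[:,2]>.085)&(Q[:,2]<.098)];print(q["score"],Q.mean(0),len(Z))
    if len(Z)>10:print("rim",fit(Z,.0295),Z[:,2].mean())
# black marks / rail near freed bay (world (.58,.193))
P=C.reshape(-1,3);F=p["frame"].reshape(-1,3).astype(int)
m=(abs(P[:,2]-.09)<.008)&(np.hypot(P[:,0]-.58,P[:,1]-.193)<.075)
Q=P[m];f=F[m].sum(1);print(len(Q),np.percentile(f,[5,25,50,75,95]))
D=Q[f<200];print("dark",len(D),D.mean(0) if len(D) else"")
L=cv2.fitLine(Q[:,:2].astype(np.float32),2,0,.001,.001).ravel();print(L)
E
```

```text
0.73 [ 0.37515383 -0.19934641  0.05380228] 51
rim [ 0.39689621 -0.20325134] 0.09064191974766032
463 [154.  226.5 486.  516.  528. ]
dark 98 [0.57565717 0.18922635 0.09093938]
[ 0.14765315 -0.9890392   0.5769014   0.18651664]
```

Request:
{"op": "move_arm", "data": {
  "increments": "8 16 2 0 0 0 0;8 24 2 0 0 0 0;8 30 2 0 0 0 0;8 30 0 0 0 0 0;6 30 0 0 0 0 0;4 30 0 0 0 0 0;2 30 0 0 0 0 0;0 30 0 0 0 0 0"
}}

```text
time: 11.92
position: [0.439, 0.0205, 0.2118]
tool_rot: [-0.908, -3.007, 0.001]
ft_force: [1.2, 0.0, -0.3]
grip_width: 0.996
grip_force: 0.0
```

Request:
{"op": "move_arm", "data": {
  "increments": "0 30 0 0 0 0 0;-4 30 0 0 0 0 0;-6 30 0 0 0 0 0;-8 30 0 0 0 0 0;-8 30 0 0 0 0 0;-8 30 0 0 0 0 0;-8 26 0 0 0 0 0;-2 14 0 0 0 0 0"
}}

```text
time: 12.58
position: [0.3933, 0.2423, 0.2117]
tool_rot: [-0.901, -3.008, 0.001]
ft_force: [0.7, -0.7, 0.9]
grip_width: 1.001
grip_force: 0.0
```

```bash
python3 - <<'E'
from h import *
p=ctrl.get_image("wrist");save(p,"w2.png");C=wcloud(p)
print(ctrl.get_state()["position"])
P=C[p["depth"]>0];F=p["frame"][p["depth"]>0].astype(int).sum(1)
n=np.hypot(P[:,0]-.397,P[:,1]-.244)<.045;Q=P[n&(P[:,2]>.108)&(P[:,2]<.122)]
if len(Q)>20:print("jar lid",len(Q),Q.mean(0),cv2.minEnclosingCircle(Q[:,:2].astype(np.float32)*1000))
m=(abs(P[:,2]-.09)<.006)&(np.hypot(P[:,0]-.577,P[:,1]-.19)<.075)
Q=P[m];f=F[m];print(len(Q),np.percentile(f,[5,25,50,75,95]));D=Q[f<200]
if len(D)>9:
    l=cv2.minAreaRect(D[:,:2].astype(np.float32)*1000);print("dark",len(D),D.mean(0),l)
t=ctrl.get_image("top");T=cloud(t);r=ctrl.silhouettes("mug",t);Q=T[r[0]["region"]];Z=Q[(Q[:,2]>.084)&(Q[:,2]<.098)];print("mug rim",fit(Z,.0295),Z[:,2].mean())
m=(abs(T[...,2]-.09)<.008)&(np.hypot(T[...,0]-.577,T[...,1]-.19)<.075)&(t["frame"].astype(int).sum(2)<200)
D=T[m];print("top dark",len(D),D.mean(0),cv2.minAreaRect(D[:,:2].astype(np.float32)*1000))
E
```

```text
[0.3934755  0.24381672 0.21177287]
jar lid 3185 [0.39403488 0.2450111  0.11428953] ((394.8397521972656, 244.3573455810547), 27.106534957885742)
92 [312.65 391.5  520.5  567.25 604.9 ]
mug rim [ 0.39618079 -0.20250085] 0.09074186432335793
top dark 97 [0.57574181 0.1894631  0.09095742] ((576.1761474609375, 189.61907958984375), (37.282752990722656, 34.61935043334961), 7.555737495422363)
```

View pics/w2.png

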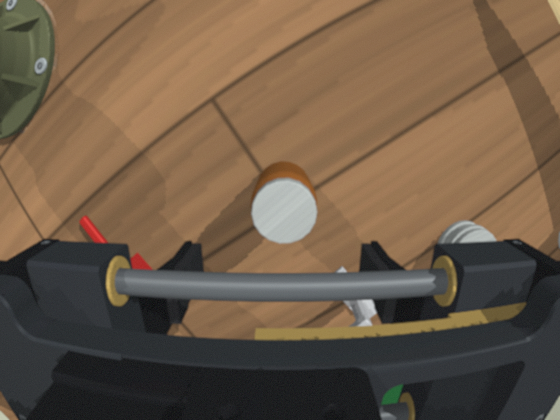

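The jar's lid is centred at (284,210) with the fingers to either side and nothing in the way. The jar axis is at (395,244) and the bay centre, from the black marks, is at (576,189.5). The mug is on the coaster, about 3 mm off centre. I'm descending on the jar.

Request:
{"op": "move_arm", "data": {
  "increments": "1 0 -12 0 0 0 0;1 0 -22 0 0 0 0;0 0 -28 0 0 0 0;0 0 -28 0 0 0 0;0 0 -26 0 0 0 0;0 0 -20 0 0 0 0;0 0 -14 0 0 0 0;0 0 -8 0 0 0 0",
  "grip_force": 25
}}

```text
time: 13.4
position: [0.3971, 0.2362, 0.0526]
tool_rot: [-0.912, -3.005, 0.005]
ft_force: [-0.2, 0.1, -0.6]
grip_width: 0.996
grip_force: 0.0
```

Request:
{"op": "move_arm", "data": {
  "increments": "0 0 -2 0 0 0 0;0 0 0 0 0 0 0;0 0 0 0 0 0 60;0 0 0 0 0 0 90;0 0 0 0 0 0 130;0 0 0 0 0 0 200;0 0 0 0 0 0 200;0 0 0 0 0 0 200"
}}

```text
time: 14.07
position: [0.3983, 0.2404, 0.0535]
tool_rot: [0.906, 3.006, 0.004]
ft_force: [0.3, 2.3, 2.1]
grip_width: 0.708
grip_force: 25.0
```

Request:
{"op": "move_arm", "data": {
  "increments": "0 0 4 0 0 0 200;0 0 10 0 0 0 200;0 0 20 0 0 0 200;0 0 26 0 0 0 200;0 0 26 0 0 0 200;0 0 22 0 0 0 200;0 0 14 0 0 0 200;0 0 6 0 0 0 200"
}}

```text
time: 14.73
position: [0.3979, 0.2395, 0.1831]
tool_rot: [0.907, 3.006, 0.003]
ft_force: [1.0, 0.9, -4.4]
grip_width: 0.706
grip_force: 25.0
```

Request:
{"op": "move_arm", "data": {
  "increments": "0 0 0 0 0 0 200;0 0 0 0 0 0 200;0 0 0 0 0 0 200;0 0 0 0 0 0 200;0 0 0 0 0 0 200;0 0 0 0 0 0 200;0 0 0 0 0 0 200;0 0 0 0 0 0 200"
}}

```text
time: 15.4
position: [0.3973, 0.2393, 0.1804]
tool_rot: [-0.907, -3.008, 0.001]
ft_force: [0.6, -0.1, -4.2]
grip_width: 0.709
grip_force: 25.0
```

```bash
python3 - <<'E'
from h import *
s=ctrl.get_state();print(s["position"],s["ft_force"],s["grip_width"])
p=ctrl.get_image("wrist");C=wcloud(p);save(p,"w3.png")
for q in ctrl.silhouettes("jar",p)[:3]:
    Q=C[q["region"]];print(q["score"],len(Q),np.percentile(Q,[2,50,98],axis=0).round(3).tolist())
    Z=Q[Q[:,2]<Q[:,2].max()-.03]
    z=np.percentile(Q[:,2],90);L=Q[abs(Q[:,2]-z)<.006];print("lid?",z,cv2.minEnclosingCircle(L[:,:2].astype(np.float32)*1000))
E
```

```text
[0.3972724  0.23932153 0.18044856] [ 0.56708028 -0.11386118 -4.23214834] 0.7087887693149683
0.81 12684 [[0.363, 0.223, 0.146], [0.377, 0.253, 0.237], [0.406, 0.272, 0.242]]
lid? 0.24179074743144488 ((392.3698425292969, 242.50601196289062), 27.201904296875)
```

View pics/w3.png

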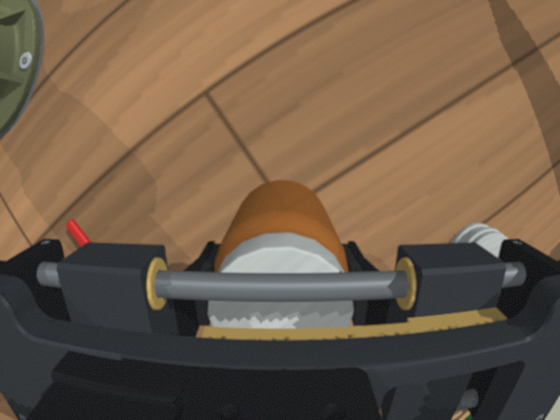

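The jar is held upright, with its lid visible at about (282,270). Its axis sits at (-5,+3) mm from the TCP, so the TCP target over the bay is (581,186).

Request:
{"op": "move_arm", "data": {
  "increments": "8 -2 0 0 0 0 200;14 -4 0 0 0 0 200;20 -6 0 0 0 0 200;22 -6 0 0 0 0 200;22 -7 0 0 0 0 200;22 -7 0 0 0 0 200;22 -7 0 0 0 0 200;20 -5 0 0 0 0 200"
}}

```text
time: 16.17
position: [0.5495, 0.1939, 0.1806]
tool_rot: [0.908, 3.006, -0.001]
ft_force: [1.1, -0.5, -2.8]
grip_width: 0.708
grip_force: 25.0
```

Request:
{"op": "move_arm", "data": {
  "increments": "16 -5 0 0 0 0 200;11 -3 0 0 0 0 200;7 -1 0 0 0 0 200;0 0 0 0 0 0 200;0 0 0 0 0 0 200;0 0 0 0 0 0 200;0 0 0 0 0 0 200;0 0 0 0 0 0 200"
}}

```text
time: 16.83
position: [0.5807, 0.187, 0.1809]
tool_rot: [-0.906, -3.008, -0.001]
ft_force: [-0.7, 0.0, -3.1]
grip_width: 0.709
grip_force: 25.0
```

```bash
python3 - <<'E'
from h import *
s=ctrl.get_state();print(s["position"],s["ft_force"],s["grip_width"])
p=ctrl.get_image("wrist");C=wcloud(p)
for q in ctrl.silhouettes("jar",p)[:3]:
    Q=C[q["region"]];z=np.percentile(Q[:,2],90);L=Q[abs(Q[:,2]-z)<.006];print(q["score"],len(Q),"lid",z,cv2.minEnclosingCircle(L[:,:2].astype(np.float32)*1000))
p=ctrl.get_image("scene");C=cloud(p)
for q in ctrl.silhouettes("jar",p):
    Q=C[q["region"]];c=np.median(Q,0)
    if abs(c[0]-.58)<.06 and abs(c[1]-.18)<.06:
        print("held",np.percentile(Q,[2,98],axis=0).round(4).tolist())
        # tilt: axis line through slice centroids fits (radius 31) 
        for a,b in((.13,.15),(.15,.17),(.17,.19)):
            Z=Q[(Q[:,2]>a)&(Q[:,2]<b)]
            if len(Z)>20:print(a,len(Z),fit(Z,.031).round(4))
E
```

```text
[0.58066689 0.18701452 0.18087141] [-0.68972262  0.03833114 -3.14690895] 0.7094433612887695
0.61 13028 lid 0.24216863351415308 ((575.9329223632812, 189.99432373046875), 27.081562042236328)
0.6 194 lid 0.169001664153521 ((600.862548828125, 108.95138549804688), 2.4336049556732178)
held [[0.5607, 0.1561, 0.0933], [0.6097, 0.2214, 0.2449]]
0.13 123 [0.5772 0.1889]
0.15 136 [0.5769 0.1888]
0.17 140 [0.5767 0.1888]
```

The jar is over the marks at (576,190) and vertical, so I'm lowering it.

Request:
{"op": "move_arm", "data": {
  "increments": "0 0 -4 0 0 0 200;0 0 -7 0 0 0 200;0 0 -8 0 0 0 200;0 0 -6 0 0 0 200;0 0 -4 0 0 0 200;0 0 -3 0 0 0 200;0 0 -2 0 0 0 200;0 0 0 0 0 0 200"
}}

```text
time: 17.7
position: [0.5812, 0.1863, 0.1461]
tool_rot: [-0.907, -3.007, 0.001]
ft_force: [0.5, -0.1, -3.9]
grip_width: 0.711
grip_force: 25.0
```

Request:
{"op": "move_arm", "data": {
  "increments": "0 0 -1 0 0 0 200;0 0 0 0 0 0 200;0 0 -0.5 0 0 0 200;0 0 0 0 0 0 200;0 0 -0.5 0 0 0 200;0 0 0 0 0 0 200;0 0 0 0 0 0 200;0 0 0 0 0 0 200"
}}

```text
time: 18.37
position: [0.5814, 0.1864, 0.1447]
tool_rot: [0.907, 3.008, 0.0]
ft_force: [0.2, 0.1, -4.4]
grip_width: 0.71
grip_force: 25.0
```

Request:
{"op": "move_arm", "data": {
  "increments": "0 0 -0.5 0 0 0 200;0 0 0 0 0 0 200;0 0 -0.5 0 0 0 200;0 0 0 0 0 0 200;0 0 -0.5 0 0 0 200;0 0 0 0 0 0 200;0 0 0 0 0 0 200;0 0 0 0 0 0 200"
}}

```text
time: 19.03
position: [0.5815, 0.1864, 0.1436]
tool_rot: [0.907, 3.007, 0.001]
ft_force: [-1.6, -0.3, -0.4]
grip_width: 0.704
grip_force: 25.0
```

Request:
{"op": "move_arm", "data": {
  "increments": "0 0 -0.4 0 0 0 200;0 0 0 0 0 0 200;0 0 0 0 0 0 72;0 0 0 0 0 0 60;0 0 0 0 0 0 40;0 0 0 0 0 0 20;0 0 0 0 0 0 0;0 0 0 0 0 0 0"
}}

```text
time: 19.7
position: [0.5815, 0.1864, 0.1427]
tool_rot: [0.907, 3.007, 0.0]
ft_force: [-0.1, -0.6, -0.4]
grip_width: 0.958
grip_force: 0.0
```

Request:
{"op": "move_arm", "data": {
  "increments": "0 0 0 0 0 0 0;0 0 6 0 0 0 0;0 0 12 0 0 0 0;0 0 20 0 0 0 0;0 0 26 0 0 0 0;0 0 28 0 0 0 0;0 0 24 0 0 0 0;0 0 10 0 0 0 0"
}}

```text
time: 20.37
position: [0.5831, 0.1867, 0.2742]
tool_rot: [0.906, 3.002, 0.007]
ft_force: [0.3, -0.1, 0.8]
grip_width: 0.998
grip_force: 0.0
```

Request:
{"op": "move_arm", "data": {
  "increments": "-15 15 0 0 0 0 0;-25 20 0 0 0 0 0;-25 20 0 0 0 0 0;-25 20 0 0 0 0 0;-25 20 0 0 0 0 0;-20 10 0 0 0 0 0;0 0 0 0 0 0 0;0 0 0 0 0 0 0"
}}

```text
time: 21.03
position: [0.4453, 0.2923, 0.269]
tool_rot: [0.903, 3.009, 0.001]
ft_force: [1.0, 0.1, 0.6]
grip_width: 1.003
grip_force: 0.0
```

```bash
python3 - <<'E'
from h import *
p=ctrl.get_image("top");C=cloud(p);save(p,"t3.png");P=C.reshape(-1,3)
for x in[(.626,-.15),(.609,-.039),(.596,.0795),(.576,.189)]:
    Q=P[(np.hypot(*(P[:,:2]-x).T)<.045)&(P[:,2]>.195)&(P[:,2]<.215)];print(len(Q),Q.mean(0) if len(Q) else"")
for n in("scoop","lid_pile","mug"):print(n,[np.round(r["centre"],3).tolist() for r in ctrl.find_in(n,p)][:2])
E
```

```text
379 [ 0.62548973 -0.14924077  0.20549096]
379 [ 0.60788217 -0.038717    0.2053848 ]
383 [0.59526672 0.07939052 0.20538873]
385 [0.57791193 0.18949353 0.20542246]
scoop [[0.386, 0.006, 0.006]]
lid_pile [[0.594, 0.4, 0.037], [0.589, 0.025, 0.088]]
mug [[0.388, -0.211, 0.052]]
```

View pics/t3.png

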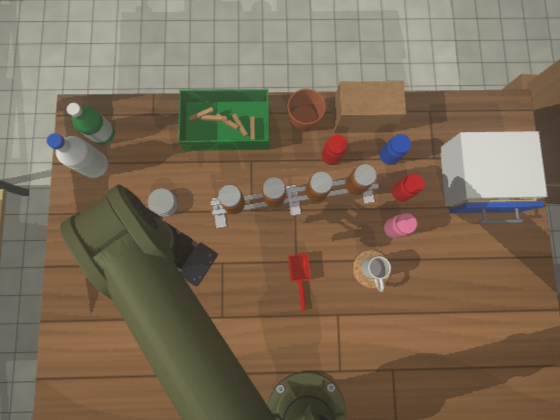

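The picture shows the jar upright in the freed bay at (230,200) and the mug on the coaster at (375,268). The other jars, the scoop and the lid pile are where they were, and the robot is clear of everything.

```bash
python3 -c "
from bench import ctrl
print(ctrl.close_job())"
```

```text
the job is handed in; nothing more can be done
None
```

The job is handed in after about 21 s of robot time: the mug stands on the coaster about 3 mm off centre, the amber jar stands upright in the freed bay within about 2 mm of the marks, and the other jars, scoop and lid pile did not move; the hand-in returned no verdict.

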